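# Pin a buffer bottle into a bottle rocker with a ball-lock pin

### The arm

A 6-joint arm with a two-finger parallel gripper is mounted at the origin on a cart in front of the work surface, level with it; the furniture and walls round the work are solid. World frame = base frame: x ahead of the robot, y to its left, z up, the work surface at z = 0. Lengths are in m, angles in rad, forces in N, time in s.
With the tool pointing down it reaches from about 0.325 to 0.9 m from the base axis. Payload 3.5 kg.
Tool frame: the origin (TCP) lies midway between the tips of the shut fingers; the grasp point (between the pads) lies 19 mm behind it; z points along the fingers, y is the line along which they close (so a half turn about z gives the same grasp; the last joint's range is limited). The gripper opens to 85 mm and grips with 20 to 120 N. Pads are 22 mm wide; open, the fingers measure 114 mm over their backs; the gripper's body (76 mm by 85 mm) begins 54 mm behind the grasp point. The pads swing forward as they close: fully open they stand 13 mm farther back than shut.
Start: joints at [-1.29, 0.276, -0.026, 1.268, 0, 1.467], TCP at [0.234, -0.58, 0.231] pointing down, gripper open.
Joint ranges: [-3.12, 3.12], [-0.85, 1.88], [-1.08, 1.24], [-1.95, 2.15], [-1.57, 1.53], [-3.14, 3.14]. Speed limits (rad/s): [2.57, 2.57, 3.14, 3.14, 3.14, 3.14].

### API

Orientations are given as a rotation vector (axis times angle).
In Python, from plant import bot gives the robot as it stands.
- The arm moves only by the shell command python3 -m inch 'ROWS' [OPENING]. ROWS is JSON, a list of rows, each a list of 4 numbers: the shift along the world's x, y, z as a fraction of full scale, then the turn about the world's z as a fraction of full scale. A call has 1 to 20 rows; each row is the pose to reach, as a shift and turn from the pose commanded when the call began; what a row does not reach only later rows make up. Full scale, the value 1, is 1 m for a shift and pi/2 rad for a turn. A row lasts 1/10 s, in which the tool goes at most 50 mm and 8.59 degrees, less where a joint would pass 70% of its speed; a pose out of reach is approached as far as the arm can. A call with a number of a shift or a turn outside -1 to 1 is refused whole. A call with a gripper value outside its range is refused whole. OPENING is the opening, from 0 (shut) to 1 (fully open), set as the call begins (- or left out, the last holds). The fingers move at their own pace and stop on an object; the grip force is fixed at half the most. Time passes only in rows, so rows that repeat a pose let the fingers close. It gives the time, the measured TCP pose, the force, the opening and the grip force at its end, in the units of the state.
- bot.sense(): the state, without advancing time (a new reading comes with each control period).
- bot.snapshot(name): name is "scene" or "top"; returns the picture (420x560x3 uint8, red, green, blue); there is no depth.
- bot.camera_model(name): a dict with "fx", "fy", "cx", "cy" (pixels), "k1" (the pictures are not rectified: a ray, as slopes to the right and down, at radius r is drawn at 1 + k1 r^2 times it, then the intrinsics apply), "extrinsics" (4x4, takes a point from camera to world coordinates). Camera axes: x right, y up, looking along -z (the intrinsics and any distortion apply to the point x, -y, -z); pixel columns grow to the right and rows downward; lengths in m; the calibration is good to about 2 mm. A picture is of the moment at which its call begins. camera_model takes no time and is no camera call.
- bot.finish_job(): hands the job in; it is judged then, once.
The state is a dict: "time_s": time; "joint_positions": joint angles; "dq": joint speeds; "effort": joint torques, N m; "tcp_pos": TCP position; "tcp_rot": TCP orientation; "contact_force": force on the tool from outside, world axes, zero at the start; "torque": the same for the moment, N m; "grip_width": finger opening in m; "grasp_force": force on a finger pad.
Only numpy, scipy, OpenCV 4.12 (cv2) and the standard library are available. Lean on these libraries where they do the work, as an engineer would, in place of code of your own. Each camera call takes 0.05 s, during which the arm holds its last target. There are 200 camera calls.

### The job

Stand the small white bottle with the green cap in the blue pocket on the rocker's sloping deck, swing the yellow bar fully shut behind it, then take the ball-lock pin out of its parking block and lock the bar with it: squeeze its two red buttons, slide the pin through the aligned holes of the clevis and the bar until its flange rests on the clevis, and let go so that the balls spring out underneath. Leave the jars, flasks, small beaker and wash bottle standing where they are.

Things in the scene. Friction and masses are not known exactly. Their poses are not given: they have to be found in the camera images.
- rocker: Bottle rocker, fixed, white housing on a black foot plate 190 x 250 mm. Origin: centre of the underside, on the worktop; z up; x points (horizontally) up the deck's slope, which faces the robot's left (so x points roughly to the right).
- deck: The rocker's sloping aluminium deck, fixed to it at 30 degrees. Origin on its upper face, 82 mm above the worktop; x uphill along the face, y across, z square out of the face (leaning 30 degrees from vertical, to the downhill side). Face: x -87..87, y -130..150 mm. It carries the pocket, the clevis and the bar's hinge post (24 mm across, at x 11, y 125 mm).
- seat (a point): Where the centre of the bottle's underside belongs in the blue pocket (deck x -23.5, y 45, z 0 mm; axes as the deck's). Downhill wall 40 mm high, inner face at deck x -45.5 mm; side walls 16 mm high, 46 mm apart, 6 mm thick; uphill side open, later closed by the bar, 4 to 5 mm behind the bottle. The bottle stands square on the deck and may lean on the downhill wall.
- clevis (a point): Mouth centre of the pin hole, on top of the clevis's upper ear (deck x 11, y -85, z 66 mm); axes as the deck's, the hole runs along z. Two steel ears 44 x 44 x 10 mm at deck z 30..40 and 56..66 mm with chamfered 22.5 mm holes, joined by a back at deck y -107..-119 mm. The bar's end goes between them; 36 mm from the top ear's top to the lower ear's bottom, free space below.
- bar (a joint): Angle of the yellow bar about the deck's z, rad: 0 = fully shut on its stop, its 26 mm hole in line with the clevis; grows to 1.1 as it swings uphill. Stays where it is left; about 1 to 2 N at the knob moves it. At angle q it points from the hinge along (sin q, -cos q) in the deck's x, y. 20 mm wide, 12 mm thick, at deck z 42..54 mm; end with hole 40 x 40 mm, centred 210 mm from the hinge.
- bar_hinge (a point): Point on the bar's hinge axis at the bar's underside (deck point x 11, y 125, z 42 mm); the axes turn with the bar: its -y runs along the bar.
- knob (a point): On the axis of the bar's black knob, 135 mm from the hinge: a post 16 mm across standing square on the bar, from deck z 54 to 92 mm; the point is at deck z 78 mm. Axes turn with the bar: its y runs along the bar.
- pin: Ball-lock pin, loose, 118 mm long, 0.15 kg. Origin: centre of the flange's underside; z along the pin to the handle. Steel shank 19 mm across, z 0 to -66 mm, tapered from z -54 to 8 mm at the tip; flange 40 mm across, z 0..6; black handle z 6..52 mm. Any turn about its axis is good in the clevis. Squeezing the handle's red buttons draws in its two brass balls; with the balls out it passes no hole.
- pin_grip (a point): Middle of the pin's handle, on its axis, at pin z 29 mm, axes as the pin's: grip here, closing along the pin's y. The two red buttons are on the y and -y sides, 24 mm wide (x), spanning pin z 12..46 mm; 44 mm across them when free, 34 mm when both are fully squeezed.
- button_l (a joint): How far the red buttons are squeezed in, m: 0 free, 0.005 fully in. The two move together; spring 4 to 8 N each.
- ball_l (a joint): How far the brass ball on the pin's y side (pin z -44 mm, 10 mm across) is drawn in, m: 0 = out, locked (32 mm across both balls), 0.0065 = flush with the shank. Follows the buttons.
- ball_r (a joint): The same for the ball on the -y side.
- parking_block: Fixed aluminium block, 60 x 60 mm, 80 mm high, on an 80 x 76 mm foot, in which the pin is locked upright at the start, flange on its top. Its hole is 22.5 mm across and 36 mm deep from the top down, with free space for the balls below. Origin: centre of the underside. The pin's y lies along the block's y.
- bottle: Small white buffer bottle with a green cap, loose, 42 mm across, 80 mm high, 0.1 kg; straight wall up to about 50 mm, cap 27 mm across from 70 mm. Origin: centre of the underside, z up.
- jar_a: Bystander, loose: sample jar with red lid, 56 mm across, 60 mm high, about 75 mm from the bottle (centres), on the bottle's x side. Origin: centre of the underside, as for all bystanders.
- jar_b: Bystander, loose: another such jar, about 75 mm from the bottle on its -x side.
- flask_a: Bystander, loose: conical flask, 66 mm across, 116 mm high, about 90 mm from the parking block's centre on its x side.
- beaker_a: Bystander, loose: small glass beaker, 48 mm across, 53 mm high, about 90 mm from the parking block's centre on its -x side.
- flask_b: Bystander, loose: conical flask, 58 mm across, 101 mm high, standing beside the rocker's uphill side, below the sweep of the bar.
- wash: Bystander, loose: white wash bottle with orange collar and blue spout, 72 mm across, 213 mm high, to the right of the rocker.
There are look-alikes about, which are no part of the job. What is shaped like the bottle but purple is not meant.

How it is judged:
By the outcome, as a careful person would: the job done as asked, in the order asked, and still so for the second after the job is handed in, with the robot touching nothing.
It also fails if it takes over 72 s, if anything falls off the work surface, if the arm or the gripper's body presses on something with over 40 N, if the wrist force passes 120 N, or if a joint passes its speed limit or range.

## Working session

There is one attempt and no reset: what is moved stays moved. The work goes in short steps, Python scripts to look and compute and a shell command to move; the robot and the scene stay as the last step left them, time stands still between calls to the robot, and variables do not carry over. Pictures are saved under pics/ and viewed, at most 10 in all, crops included, and the job is handed in when it is done.

```bash
ls; mkdir -p pics
cat > h.py <<'E'
import numpy as np, cv2
from plant import bot
def snap(n,f):
    im=bot.snapshot(n); cv2.imwrite('pics/'+f,im[:,:,::-1]); return im
E
python3 - <<'E'
from h import *
for n in('scene','top'):
    im=snap(n,n+'0.png'); m=bot.camera_model(n); print({k:np.round(v,4).tolist() for k,v in m.items()})
print(bot.sense())
E
```

```text
pics
{'fx': 426.035, 'fy': 426.035, 'cx': 283.0105, 'cy': 203.1267, 'k1': -0.1268, 'extrinsics': [[-0.6205, 0.4463, -0.6448, -0.3307], [-0.7841, -0.3703, 0.4981, 0.6244], [-0.0165, 0.8147, 0.5797, 0.882], [0.0, 0.0, 0.0, 1.0]]}
{'fx': 395.6708, 'fy': 395.6708, 'cx': 285.2668, 'cy': 209.297, 'k1': 0.0153, 'extrinsics': [[0.0095, 0.9842, -0.1768, 0.2532], [-0.9999, 0.0104, 0.0041, -0.0158], [0.0058, 0.1767, 0.9842, 1.5433], [0.0, 0.0, 0.0, 1.0]]}
{'time_s': 0.1, 'joint_positions': array([-1.29040490e+00,  2.77079232e-01, -2.77523879e-02,  1.26799872e+00,
       -1.65351803e-05,  1.46740870e+00]), 'dq': array([-0.00054608, -0.00075578,  0.00369854,  0.00011307,  0.00074957,
       -0.00040255]), 'effort': array([ 5.96307746e-04, -4.46709573e+01,  2.96128571e+01,  8.47170217e-03,
       -4.02783121e-05, -2.86562219e-06]), 'tcp_pos': array([ 0.23381315, -0.57885253,  0.2302536 ]), 'tcp_rot': array([-3.08194325e+00, -5.98759858e-01,  3.08069085e-04]), 'contact_force': array([ 0.44825214, -1.07879093,  0.47615578]), 'torque': array([ 0.0231618 , -0.00574879, -0.05012922]), 'grasp_force': 0.0, 'grip_width': 0.08580442377185743}
```

View pics/scene0.png

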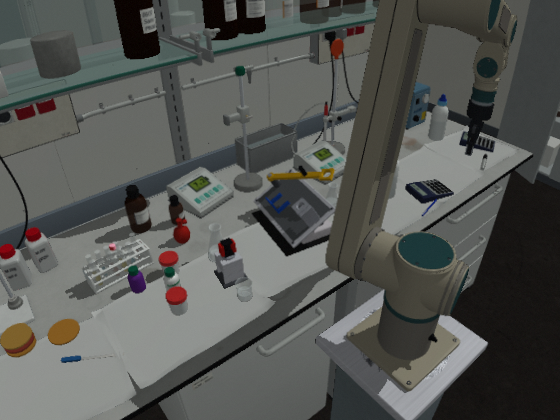

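View pics/top0.png

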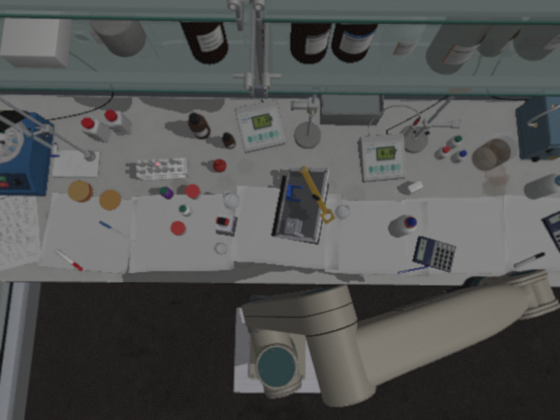

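The bench runs left to right. In the top view the bottle is near (184,210) between the jars, the parked pin near (225,222), and the rocker near (302,205) with its bar open to the right. I'll zoom in on both views.

```bash
cat >> h.py <<'E'
def ray(n,u,v):
    m=bot.camera_model(n); d=np.array([(u-m['cx'])/m['fx'],(v-m['cy'])/m['fy']]); p=d.copy()
    for _ in range(20): p=d/(1+m['k1']*(p@p))
    E=np.array(m['extrinsics']); w=E[:3,:3]@np.array([p[0],-p[1],-1]); return E[:3,3],w/np.linalg.norm(w)
def onz(n,u,v,z):
    o,d=ray(n,u,v); return o+d*(z-o[2])/d[2]
def proj(n,P):
    m=bot.camera_model(n); E=np.array(m['extrinsics']); c=E[:3,:3].T@(np.asarray(P)-E[:3,3]); p=np.array([c[0],-c[1]])/-c[2]
    p=p*(1+m['k1']*(p@p)); return np.array([p[0]*m['fx']+m['cx'],p[1]*m['fy']+m['cy']])
def tri(a,b):
    (o,d),(p,e)=ray('scene',*a),ray('top',*b)
    s=np.linalg.lstsq(np.c_[d,-e],p-o,rcond=None)[0]; P,Q=o+s[0]*d,p+s[1]*e; return (P+Q)/2,np.linalg.norm(P-Q)
def crop(im,f,x0,y0,w,h,s):
    c=cv2.resize(im[y0:y0+h,x0:x0+w],None,fx=s,fy=s,interpolation=cv2.INTER_CUBIC)
    cv2.imwrite('pics/'+f,cv2.convertScaleAbs(c[:,:,::-1],alpha=1.5))
E
python3 - <<'E'
from h import *
t=cv2.imread('pics/top0.png')[:,:,::-1];s=cv2.imread('pics/scene0.png')[:,:,::-1]
crop(t,'tc.png',165,155,190,100,4); crop(s,'sc.png',130,155,220,160,3.6)
E
```

```text
(no output)
```

View pics/tc.png

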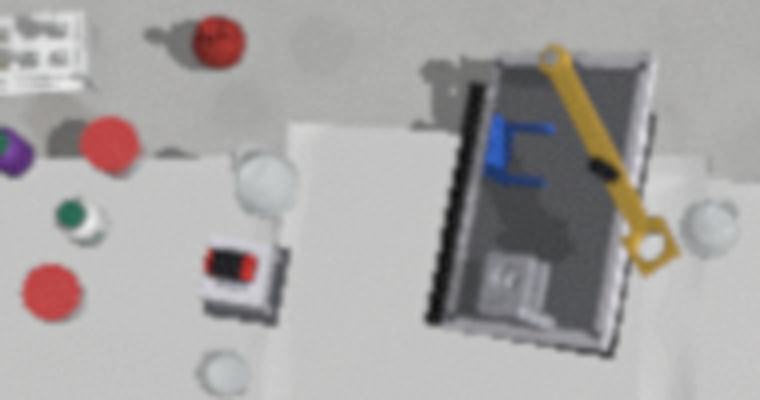

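View pics/sc.png

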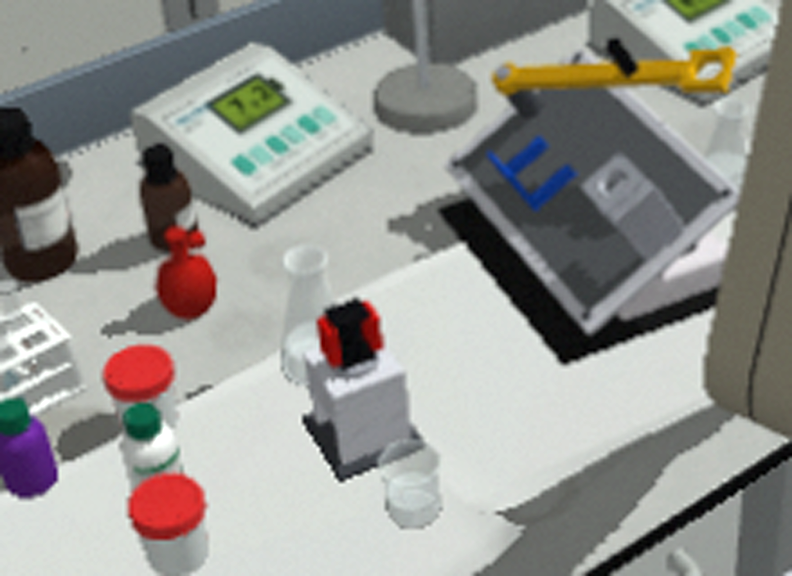

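In the crops (top crop is /4 + (165,155)), the hinge is at about (553,57), the clevis hole at (510,276), the bar's end hole at (652,243), the pocket arms end at (553,129) and (543,184), and the pin's red buttons are at (214,264) and (250,268). Next I'll fit the poses from these points.

```bash
cat >> h.py <<'E'
C=lambda x,y:np.array([x/4+165,y/4+155])-.375
S=lambda x,y:np.array([x/3.6+130,y/3.6+155])-.36
def deckT(X,Y,yaw):
    c,s=np.cos(yaw),np.sin(yaw); R=np.array([[c,-s,0],[s,c,0],[0,0,1]])@np.array([[.8660254,0,-.5],[0,1,0],[.5,0,.8660254]])
    return lambda p:R@(np.array(p)/1e3)+[X,Y,.082]
def mask(im,lo,hi,box):
    h=cv2.cvtColor(np.ascontiguousarray(im),cv2.COLOR_RGB2HSV); m=cv2.inRange(h,lo,hi); k=np.zeros_like(m); x,y,w,g=box; k[y:y+g,x:x+w]=1; return m*k
def blobs(m,a=8):
    n,_,st,ce=cv2.connectedComponentsWithStats(m); return [(int(st[i,4]),np.round(ce[i],2).tolist(),st[i,:4].tolist()) for i in range(1,n) if st[i,4]>=a]
E
python3 - <<'E'
from h import *
from scipy.optimize import least_squares
def pts(p):
    T=deckT(*p[:3]); q=p[3]; b=lambda r,z:T([11+r*np.sin(q),125-r*np.cos(q),z])
    return [('top',C(553,57),T([11,125,54])),('scene',S(507,77),T([11,125,54])),('top',C(510,276),T([11,-85,66])),('scene',S(612,183),T([11,-85,66])),
    ('top',C(652,243),b(210,54)),('scene',S(712,70),b(210,54)),
    ('top',C(553,129),T([p[4],71,16])),('top',C(543,184),T([p[4],19,16])),
    ('top',C(653,57),T([87,150,0])),('top',C(608,352),T([87,-130,0])),('top',C(440,322),T([-87,-130,0])),('scene',S(590,328),T([-87,-130,0])),('scene',S(452,163),T([-87,150,0]))]
f=lambda p:np.concatenate([proj(n,P)-u for n,u,P in pts(p)])
r=least_squares(f,[.5,-.1,-1.65,.6,10],loss='soft_l1',x_scale=[.01,.01,.1,.1,5]); print(r.x); print(np.round(r.fun.reshape(-1,2),1).tolist())
t=cv2.imread('pics/top0.png')[:,:,::-1];s=cv2.imread('pics/scene0.png')[:,:,::-1]
for n,im,box in(('top',t,(165,180,75,60)),('scene',s,(150,220,100,100))):
    print(n,'green',blobs(mask(im,(60,80,30),(95,255,255),box),4))
    m=mask(im,(0,150,60),(8,255,255),box)|mask(im,(172,150,60),(180,255,255),box); print(' red',blobs(m,4))
E
```

```text
[ 0.52887672 -0.08198036 -1.7452311   0.65518159  0.75317471]
[[0.4, 0.9], [0.0, -1.1], [-0.7, 0.9], [1.0, -0.7], [-0.2, 0.9], [-1.0, -1.6], [-0.0, -0.2], [0.1, -0.6], [1.1, -0.4], [-0.5, -0.1], [0.7, 2.3], [-0.5, 0.5], [-2.0, -0.3]]
top green [(6, [165.17, 190.0], [165, 188, 2, 5]), (24, [182.29, 208.0], [180, 206, 6, 5])]
 red [(115, [191.87, 190.54], [186, 185, 13, 12]), (16, [226.0, 221.5], [225, 219, 3, 6]), (115, [177.36, 227.58], [172, 222, 12, 12])]
scene green [(85, [169.05, 271.54], [164, 267, 11, 10]), (8, [175.25, 283.38], [172, 281, 7, 5])]
 red [(274, [181.32, 231.95], [174, 220, 16, 23]), (41, [232.9, 245.66], [231, 239, 5, 13]), (57, [221.25, 249.61], [218, 243, 7, 14]), (231, [168.11, 258.1], [159, 251, 19, 15]), (296, [175.66, 295.34], [166, 287, 21, 18])]
```

Run:
```python
from h import *
np.set_printoptions(precision=4,suppress=True)
print('cap top',onz('top',182.29,208,.08),'tri',tri((172.0-3+0,0) if 0 else (169.05,271.54),(182.29,208)))
a=onz('top',191.87,190.54,.06);b=onz('top',177.36,227.58,.06);print('jars',a,b,(a+b)/2,np.degrees(np.arctan2(*(a-b)[1::-1])))
print('scene jars',tri((168.11,258.1),(191.87,190.54)),tri((175.66,295.34),(177.36,227.58)))
# pin buttons
l=C(214,264);r=C(250,268)
print('pin',onz('top',*((l+r)/2),.126),onz('top',*l,.126),onz('top',*r,.126), 'block',onz('top',*C(244,272),.08))
print('pin tri',tri((227.1,247.6),(l+r)/2))
f=onz('top',*C(267,183),.05);g=onz('top',*C(223,373),.04);print('flask,beaker',f,g)
print('flask_b',onz('top',*C(711,228),.06))
T=deckT(.5289,-.082,-1.745)
for n,p in dict(seat=[-23.5,45,0],clevis=[11,-85,66],hinge=[11,125,54],knob=[11+135*np.sin(.655),125-135*np.cos(.655),78],knob0=[11,-10,78]).items():print(n,T(p))
```

```text
cap top [0.5168 0.3643 0.08  ] tri (array([0.5182, 0.3663, 0.0707]), np.float64(0.0009048948592772544))
jars [0.5888 0.3367 0.06  ] [0.4453 0.3838 0.06  ] [0.5171 0.3603 0.06  ] -18.193717016195833
scene jars (array([0.5901, 0.3379, 0.0522]), np.float64(0.0015216054084047283)) (array([0.4464, 0.3862, 0.051 ]), np.float64(0.00018367857279320742))
pin [0.4619 0.2043 0.126 ] [0.4635 0.2207 0.126 ] [0.4602 0.188  0.126 ] block [0.4631 0.2001 0.08  ]
pin tri (array([0.4649, 0.2076, 0.106 ]), np.float64(0.0002756523117069301))
flask,beaker [0.554  0.1856 0.05  ] [0.3721 0.2223 0.04  ]
flask_b [ 0.5129 -0.2394  0.06  ]
seat [ 0.5767 -0.0698  0.0703]
clevis [ 0.4493 -0.0441  0.1447]
hinge [ 0.655  -0.0865  0.1343]
knob [ 0.5393 -0.1262  0.1962]
knob0 [ 0.5242 -0.0512  0.155 ]
```

```bash
python3 -m inch '[[0,0,0.05,0],[0,0.04,0.1,0.05],[0.283,0.942,0.1,1],[0.283,0.942,0.1,1],[0.283,0.942,0.1,1],[0.283,0.942,0.1,1],[0.283,0.942,0.1,1],[0.283,0.942,0.1,1],[0.283,0.942,0.1,1],[0.283,0.942,0.1,1],[0.283,0.942,0.1,1],[0.283,0.942,0.1,1],[0.283,0.942,0.1,1],[0.283,0.942,0.1,1],[0.283,0.942,0.1,1],[0.283,0.942,0.1,1],[0.283,0.942,0.1,1],[0.283,0.942,0.1,1],[0.283,0.942,0.1,1],[0.283,0.942,0.1,1]]' 0.8
cat > st.py <<'E'
from h import *
from scipy.spatial.transform import Rotation as R
s=bot.sense(); y=R.from_rotvec(s['tcp_rot']).as_matrix()
print('t',round(s['time_s'],2),'tcp',np.round(s['tcp_pos'],4),'tool y deg',round(float(np.degrees(np.arctan2(y[1,1],y[0,1]))),1),'q',np.round(s['joint_positions'],2),'F',np.round(s['contact_force'],1),'w',round(s['grip_width'],4),'gf',round(s['grasp_force'],1),'z',np.round(y[:,2],3))
E
python3 st.py
```

```text
time_s: 2.1
tcp_pos: [0.5009, 0.3132, 0.3301]
tcp_rot: [-1.756, -2.605, 0.001]
contact_force: [1.0, -0.7, 1.0]
grip_width: 0.0684
grasp_force: 0.0
t 2.1 tcp [0.5009 0.3132 0.3301] tool y deg 22.0 q [ 0.45  0.18  0.06  1.45 -0.    1.64] F [ 1.  -0.7  1. ] w 0.0684 gf 0.0 z [-0.001 -0.001 -1.   ]
```

```bash
python3 -m inch '[[0.01,0.03,0,0.555],[0.01,0.03,0,0.555],[0.01,0.03,0,0.555],[0.01,0.03,0,0.555],[0.01,0.03,0,0.555],[0.01,0.03,0,0.555],[0.01,0.03,0,0.555],[0.01,0.03,0,0.555]]' >/dev/null; python3 st.py
```

```text
t 2.9 tcp [0.5109 0.341  0.3302] tool y deg 71.8 q [0.48 0.23 0.11 1.46 0.   0.8 ] F [ 0.6 -0.6 -0.3] w 0.0679 gf 0.0 z [-0.001 -0.    -1.   ]
```

```bash
python3 -m inch '[[0.006,0.022,-0.05,0],[0.006,0.022,-0.1,0],[0.006,0.022,-0.15,0],[0.006,0.022,-0.2,0],[0.006,0.022,-0.2,0],[0.006,0.022,-0.2,0]]' >/dev/null; python3 st.py
python3 - <<'E'
from h import *
s=snap('scene','s2.png'); t=snap('top','t2.png')
a=cv2.resize(s[200:320,120:270],None,fx=4,fy=4)[:, :400+200]; b=cv2.resize(t[160:260,140:240],None,fx=2,fy=2)
c=np.zeros((480,800,3),np.uint8); c[:480,:600]=a; c[:200,600:]=b
cv2.imwrite('pics/m2.png',cv2.convertScaleAbs(c[:,:,::-1],alpha=1.5))
E
```

```text
t 3.5 tcp [0.516  0.3625 0.1297] tool y deg 71.9 q [ 0.51  0.36 -0.14  1.08 -0.    0.83] F [0.9 0.7 0.6] w 0.0682 gf 0.0 z [-0.003 -0.002 -1.   ]
```

View pics/m2.png

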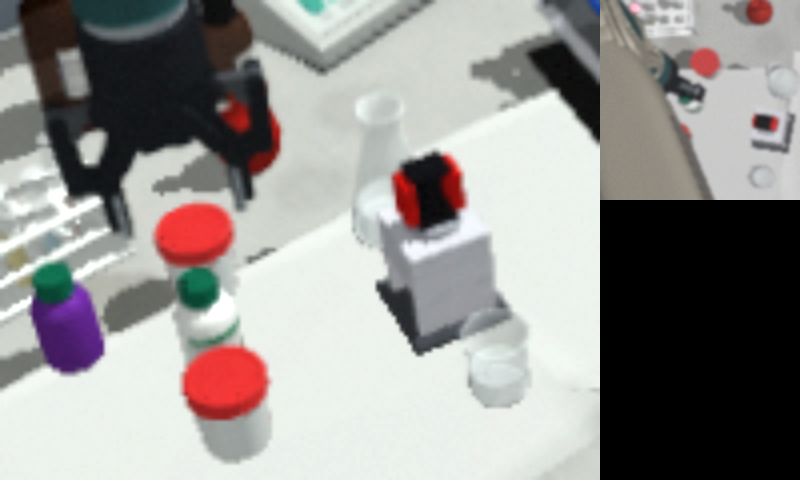

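The open fingers, at (122,230) and (238,200) in the picture, straddle the white bottle's cap at (198,285), with the jars clear. I'll descend and grip.

```bash
python3 -m inch '[[0,0,-0.04,0],[0,0,-0.08,0],[0,0,-0.108,0],[0,0,-0.108,0],[0,0,-0.108,0]]' >/dev/null; python3 st.py; python3 -m inch '[[0,0,0,0],[0,0,0,0],[0,0,0,0],[0,0,0,0],[0,0,0,0],[0,0,0,0],[0,0,0,0]]' 0 >/dev/null; python3 st.py
```

```text
t 4.1 tcp [0.5192 0.3643 0.0255] tool y deg 71.9 q [ 0.51  0.46 -0.23  0.87  0.    0.83] F [ 1.  -0.2  1. ] w 0.0686 gf 0.0 z [ 0.004  0.002 -1.   ]
t 4.8 tcp [0.5197 0.3645 0.0263] tool y deg 71.9 q [ 0.51  0.46 -0.23  0.87 -0.    0.83] F [-0.5 -0.1  5.9] w 0.0397 gf 61.1 z [ 0.006  0.003 -1.   ]
```

```bash
python3 -m inch '[[0,0,0,0],[0,0,0,0],[0,0,-0.01,0],[0,0,-0.01,0],[0,0,-0.01,0]]' 0.75 >/dev/null; python3 st.py; python3 -m inch '[[0,0,0,0],[0,0,0,0],[0,0,0,0],[0,0,0,0],[0,0,0,0],[0,0,0,0]]' 0 >/dev/null; python3 st.py;  python3 -m inch '[[0,0,0.04,0],[0,0,0.08,0],[0,0,0.12,0],[0,0,0.12,0]]' >/dev/null; python3 st.py
```

```text
t 5.3 tcp [0.5162 0.3626 0.0116] tool y deg 71.9 q [ 0.51  0.47 -0.25  0.85 -0.    0.83] F [-0.4 -0.3 -0.4] w 0.0641 gf 0.0 z [-0.002 -0.001 -1.   ]
t 5.9 tcp [0.5173 0.3632 0.0129] tool y deg 71.9 q [ 0.51  0.47 -0.24  0.85  0.    0.83] F [ 0.5 -0.3  0.4] w 0.0405 gf 60.5 z [ 0.  0. -1.]
t 6.3 tcp [0.5212 0.3655 0.1396] tool y deg 71.9 q [ 0.51  0.35 -0.13  1.08  0.    0.83] F [ 1.   1.3 -0.4] w 0.0404 gf 61.0 z [ 0.011  0.006 -1.   ]
```

```bash
python3 -m inch '[[0,0,-0.05,0],[0,0,-0.1,0],[0,0,-0.12,0],[0,0,-0.12,0],[0,0,-0.12,0]]' >/dev/null; python3 st.py; python3 -m inch '[[0,0,0,0],[0,0,0,0],[0,0,0.01,0],[0,0,0.01,0],[0,0,0.01,0]]' 0.75 >/dev/null; python3 st.py; python3 -m inch '[[0,0,0,0],[0,0,0,0],[0,0,0,0],[0,0,0,0],[0,0,0,0],[0,0,0,0]]' 0 >/dev/null; python3 st.py;  python3 -m inch '[[0,0,0.05,0],[0,0,0.1,0],[0,0,0.15,0],[0,0,0.2,0],[0,0,0.2,0],[0,0,0.2,0],[0,0,0.2,0]]' >/dev/null; python3 st.py
```

```text
t 6.8 tcp [0.5161 0.3625 0.0114] tool y deg 71.9 q [ 0.51  0.47 -0.25  0.85 -0.    0.83] F [-0.8  0.4 -0.4] w 0.0406 gf 64.5 z [-0.002 -0.001 -1.   ]
t 7.3 tcp [0.5178 0.3635 0.0237] tool y deg 71.9 q [ 0.51  0.46 -0.24  0.87 -0.    0.83] F [ 0.1 -0.5 -0.6] w 0.0643 gf 0.0 z [ 0.002  0.001 -1.   ]
t 7.9 tcp [0.5174 0.3632 0.0231] tool y deg 71.9 q [ 0.51  0.46 -0.24  0.87 -0.    0.83] F [-0.2 -0.3  3.9] w 0.04 gf 60.9 z [ 0.001  0.    -1.   ]
t 8.6 tcp [0.5158 0.3624 0.2204] tool y deg 71.9 q [ 0.51  0.29 -0.03  1.25  0.    0.83] F [-0.5 -0.3 -1.5] w 0.0404 gf 61.1 z [-0.003 -0.002 -1.   ]
```

```bash
cat >> h.py <<'E'
D0=(.5289,-.082,-1.745)
def ondeck(n,uv,z,D=D0):
    T=deckT(*D); o0=T([0,0,0]); R=np.c_[T([1e3,0,0])-o0,T([0,1e3,0])-o0,T([0,0,1e3])-o0]
    o,d=ray(n,*uv); o=R.T@(o-o0); d=R.T@d; return (o+d*(z/1e3-o[2])/d[2])*1e3
E
python3 - <<'E'
from h import *
np.set_printoptions(precision=1,suppress=True)
for n in('top','scene'):
    im=cv2.imread(f'pics/{n}0.png').astype(float); w=np.clip(im[:,:,0]-im[:,:,2]-25,0,None)
    x0,y0,W,H=(283,180,25,26) if n=='top' else (262,190,32,28)
    ys,xs=np.nonzero(w[y0:y0+H,x0:x0+W]>12); ww=w[ys+y0,xs+x0]
    P=np.array([ondeck(n,(x+x0,y+y0),8) for x,y in zip(xs,ys)]); x,y=P[:,0],P[:,1]
    print(n,len(x),'x',x.min(),x.max())
    for lab,sel in(('hi arm',(x>-38)&(y>45)),('lo arm',(x>-38)&(y<45))):
        print(lab,'y',np.average(y[sel],weights=ww[sel]),'x max',np.sort(x[sel])[-4:], sel.sum())
    sel=x<-38; Q=np.array([ondeck(n,(a+x0,b+y0),20) for a,b in zip(xs,ys)]); print('wall at z20 x',np.average(Q[sel,0],weights=ww[sel]),'y',np.average(Q[sel,1],weights=ww[sel]),Q[sel,1].min(),Q[sel,1].max())
T=deckT(*D0)
print(ondeck('top',C(553,57),54),ondeck('scene',S(507,77),54),ondeck('top',C(510,276),66),ondeck('scene',S(612,183),66))
E
```

```text
top 112 x -72.90807575944514 -2.9655862934283572
hi arm y 73.37654167715463 x max [-11.5  -8.   -7.2  -3. ] 13
lo arm y 20.566847826262947 x max [-22.7 -18.4 -14.2  -9.9] 9
wall at z20 x -52.87403029508909 y 49.61909407456245 15.72746896003413 78.17918228478938
scene 158 x -53.98719890583247 -3.9921112757979325
hi arm y 72.5708029006791 x max [-7.  -6.9 -4.7 -4.6] 45
lo arm y 20.059244991806718 x max [-6.3 -6.2 -4.1 -4. ] 44
wall at z20 x -47.64871665166687 y 42.080261737949485 -2.6353471251937544 97.60978778966367
[  8.8 128.3  54. ] [  8.5 120.8  54. ] [ 13.1 -81.4  66. ] [  7.4 -84.3  66. ]
```

Run:
```python
from h import *
T=deckT(*D0); P=T([-20+11.4,46.5,10.5+19.75]); print(P, P-bot.sense()['tcp_pos'])
```

```text
[ 0.57860863 -0.06782839  0.10389727] [ 0.06284478 -0.4302285  -0.11651631]
```

```bash
python3 -m inch '[[0,-0.03,0.03,0],[0.06,-0.43,0.03,-0.91],[0.06,-0.43,0.03,-0.91],[0.06,-0.43,0.03,-0.91],[0.06,-0.43,0.03,-0.91],[0.06,-0.43,0.03,-0.91],[0.06,-0.43,0.03,-0.91],[0.06,-0.43,0.03,-0.91],[0.06,-0.43,0.03,-0.91],[0.06,-0.43,0.03,-0.91],[0.06,-0.43,0.03,-0.91],[0.06,-0.43,0.03,-0.91],[0.06,-0.43,0.03,-0.91],[0.06,-0.43,0.03,-0.91],[0.06,-0.43,0.03,-0.91]]' >/dev/null; python3 st.py
```

```text
t 10.1 tcp [ 0.5768 -0.0663  0.2522] tool y deg -9.9 q [-0.23  0.19 -0.09  1.29  0.    1.52] F [ 0.1 -0.  -1.2] w 0.04 gf 61.1 z [-0.001  0.    -1.   ]
```

```bash
python3 -m inch '[[0.002,-0.0015,-0.05,0],[0.002,-0.0015,-0.1,0],[0.002,-0.0015,-0.125,0],[0.002,-0.0015,-0.125,0],[0.002,-0.0015,-0.125,0]]' >/dev/null; python3 st.py
python3 - <<'E'
from h import *
s=snap('scene','s3.png'); t=snap('top','t3.png')
c=np.zeros((560,800,3),np.uint8); c[:,:400]=cv2.resize(s[140:280,240:340],None,fx=4,fy=4); c[:400,400:]=cv2.resize(t[150:250,260:360],None,fx=4,fy=4)
cv2.imwrite('pics/m3.png',cv2.convertScaleAbs(c[:,:,::-1],alpha=1.7))
E
```

```text
t 10.6 tcp [ 0.5793 -0.0681  0.1281] tool y deg -9.9 q [-0.23  0.28 -0.25  1.04 -0.    1.52] F [ 0.4  0.9 -0.8] w 0.0401 gf 61.1 z [-0.  0. -1.]
```

View pics/m3.png

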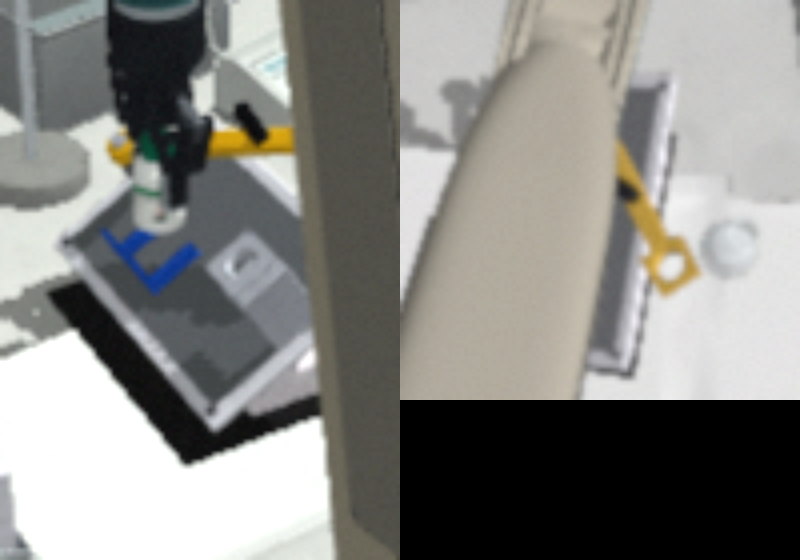

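The white bottle is held over the blue pocket, with its bottom at about (160,225) in the scene crop. The arm hides the top view. I'll lower it until it touches.

```bash
python3 -m inch '[[0,0,-0.01,0],[0,0,-0.018,0],[0,0,-0.022,0],[0,0,-0.022,0]]' >/dev/null; python3 st.py;  python3 -m inch '[[0,0,-0.003,0],[0,0,-0.003,0],[0,0,-0.006,0],[0,0,-0.006,0]]' >/dev/null; python3 st.py
```

```text
t 11.1 tcp [ 0.5782 -0.0682  0.1047] tool y deg -10.0 q [-0.23  0.3  -0.28  0.99  0.    1.52] F [ 0.  -0.5 -0.5] w 0.0401 gf 61.1 z [-0.002  0.    -1.   ]
t 11.5 tcp [ 0.5799 -0.0679  0.1013] tool y deg -9.9 q [-0.23  0.3  -0.28  0.98  0.    1.52] F [-1.9  1.5  5.7] w 0.0401 gf 61.9 z [ 0.002  0.001 -1.   ]
```

```bash
python3 -m inch '[[0,0,0.001,0],[0,0,0.001,0],[0,0,0.001,0],[0,0,0.001,0],[0,0,0.03,0],[0,0,0.08,0],[0,0,0.13,0],[0,0,0.13,0],[0,0,0.13,0]]' 0.68 >/dev/null; python3 st.py
python3 - <<'E'
from h import *
s=snap('scene','s4.png')
cv2.imwrite('pics/m4.png',cv2.convertScaleAbs(cv2.resize(s[140:280,230:350],None,fx=4,fy=4)[:,:,::-1],alpha=1.7))
E
```

```text
t 12.4 tcp [ 0.5804 -0.0687  0.2316] tool y deg -10.0 q [-0.23  0.2  -0.12  1.24 -0.    1.52] F [-0.3 -0.5 -1.5] w 0.0583 gf 0.0 z [ 0.004 -0.001 -1.   ]
```

View pics/m4.png

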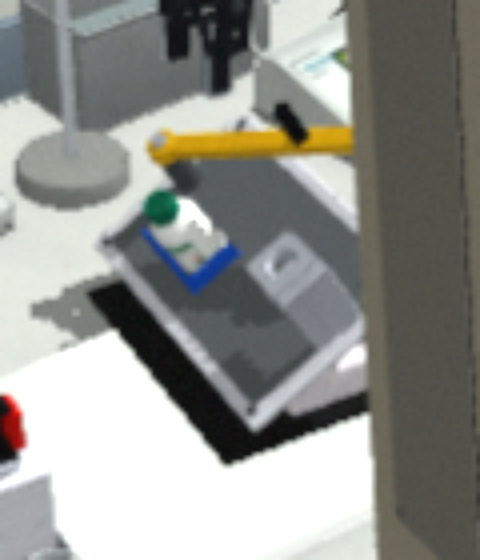

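The bottle stands square in the pocket, with its cap at about (160,207) in the crop. Next, the bar-closing waypoints, pushing the knob with closed fingers.

Run:
```python
from h import *
np.set_printoptions(precision=4,suppress=True)
T=deckT(*D0); p0=bot.sense()['tcp_pos']
for q,e in((.655,14),(.655,4),(.55,0),(.45,0),(.35,0),(.25,0),(.15,0),(.08,0),(0,0),(0,-5)):
    P=T([11+135*np.sin(q)+17.5+e,125-135*np.cos(q),70]); print(q,e,P,P-p0)
```

```text
0.655 14 [ 0.5339 -0.157   0.205 ] [-0.045  -0.0886 -0.0246]
0.655 4 [ 0.5354 -0.1485  0.2   ] [-0.0435 -0.0801 -0.0296]
0.55 0 [ 0.5299 -0.1337  0.1922] [-0.0491 -0.0653 -0.0374]
0.45 0 [ 0.5253 -0.1225  0.1862] [-0.0537 -0.0541 -0.0433]
0.35 0 [ 0.522 -0.111  0.18 ] [-0.057  -0.0426 -0.0495]
0.25 0 [ 0.52   -0.0993  0.1736] [-0.059  -0.0309 -0.056 ]
0.15 0 [ 0.5193 -0.0876  0.167 ] [-0.0596 -0.0192 -0.0626]
0.08 0 [ 0.5196 -0.0794  0.1623] [-0.0593 -0.011  -0.0673]
0 0 [ 0.5208 -0.0701  0.1569] [-0.0581 -0.0017 -0.0727]
0 -5 [ 0.5216 -0.0658  0.1544] [-0.0574  0.0026 -0.0752]
```

```bash
python3 -m inch '[[0,0,0.04,0],[-0.045,-0.089,0.05,0],[-0.045,-0.089,0.05,0],[-0.045,-0.089,0.05,0],[-0.045,-0.089,0.01,0],[-0.045,-0.089,-0.025,0],[-0.045,-0.089,-0.025,0],[-0.045,-0.089,-0.025,0]]' 0 >/dev/null; python3 st.py; python3 -m inch '[[0.0015,0.0085,-0.005,0],[-0.004,0.0235,-0.013,0],[-0.0085,0.0345,-0.019,0],[-0.012,0.046,-0.025,0],[-0.014,0.0575,-0.0315,0],[-0.0145,0.0695,-0.038,0],[-0.0145,0.0695,-0.038,0],[-0.0145,0.0695,-0.038,0]]' >/dev/null; python3 st.py
```

```text
t 13.25 tcp [ 0.5327 -0.1564  0.2029] tool y deg -9.9 q [-0.4   0.17 -0.22  1.18  0.    1.34] F [-0.2 -0.2  0.2] w 0.0001 gf 0.0 z [-0.004  0.002 -1.   ]
t 14.05 tcp [ 0.5197 -0.0874  0.1665] tool y deg -9.9 q [-0.29  0.15 -0.33  1.09  0.    1.45] F [ 0.6 -0.4  0.6] w 0.0 gf 0.0 z [-0.  0. -1.]
```

```bash
python3 -m inch '[[0,0.008,-0.0045,0],[0.001,0.0175,-0.01,0],[0.001,0.0175,-0.01,0]]' >/dev/null; python3 st.py; python3 -m inch '[[0.001,0.0045,-0.0025,0],[0.001,0.0045,-0.0025,0],[0.001,0.0045,-0.0025,0]]' >/dev/null; python3 st.py; python3 -m inch '[[0.001,0.004,-0.0025,0],[0.001,0.004,-0.0025,0],[0.001,0.004,-0.0025,0]]' >/dev/null; python3 st.py
python3 - <<'E'
from h import *
np.set_printoptions(precision=1,suppress=True)
im=snap('scene','s5.png'); m=mask(im,(18,120,80),(32,255,255),(250,150,110,100)); print(blobs(m))
T=deckT(*D0); print([np.round(proj('scene',T(p)),1) for p in([11,125,54],[11,-85,54])])
E
```

```text
t 14.35 tcp [ 0.52   -0.0692  0.1557] tool y deg -9.9 q [-0.26  0.15 -0.35  1.07  0.    1.49] F [-0.6  0.3  0.4] w 0.0002 gf 0.0 z [-0.002  0.001 -1.   ]
t 14.65 tcp [ 0.5209 -0.0678  0.1549] tool y deg -10.0 q [-0.25  0.16 -0.35  1.07 -0.01  1.5 ] F [-3.8 -5.7  4.8] w -0.0002 gf 3.8 z [-0.002 -0.005 -1.   ]
t 14.95 tcp [ 0.5212 -0.0674  0.1545] tool y deg -10.1 q [-0.24  0.16 -0.35  1.07 -0.01  1.5 ] F [-11.6 -12.6  16.4] w 0.0 gf 10.8 z [-0.003 -0.014 -1.   ]
[(129, [276.39, 182.36], [267, 173, 19, 22]), (58, [293.14, 198.47], [288, 192, 11, 12]), (12, [300.58, 206.33], [299, 205, 5, 4])]
[array([270.5, 175. ]), array([302.4, 207. ])]
```

The force rises to about 20 N with the knob where I predicted, so the bar is on its stop. I'll retreat and go above the pin.

```bash
python3 -m inch '[[0,-0.02,0.02,0],[0,-0.02,0.07,0],[-0.057,0.271,0.075,1],[-0.057,0.271,0.075,1],[-0.057,0.271,0.075,1],[-0.057,0.271,0.075,1],[-0.057,0.271,0.075,1],[-0.057,0.271,0.075,1],[-0.057,0.271,0.075,1],[-0.057,0.271,0.075,1],[-0.057,0.271,0.075,1],[-0.057,0.271,0.075,1],[-0.057,0.271,0.075,1],[-0.057,0.271,0.075,1],[-0.057,0.271,0.075,1],[-0.057,0.271,0.075,1]]' 1 >/dev/null; python3 st.py
python3 - <<'E'
from h import *
np.set_printoptions(precision=1,suppress=True)
t=snap('top','t6.png'); s=snap('scene','s6.png')
c=np.zeros((600,800,3),np.uint8); c[:400,:420]=cv2.resize(t[150:250,250:355],None,fx=4,fy=4); c[:600,420:]=cv2.resize(s[150:300,215:310],None,fx=4,fy=4)
cv2.imwrite('pics/m6.png',cv2.convertScaleAbs(c[:,:,::-1],alpha=1.6))
E
```

```text
t 16.6 tcp [0.4656 0.2091 0.2267] tool y deg 80.0 q [ 0.3   0.08 -0.28  1.22  0.    0.47] F [-0.6 -0.2 -0.6] w 0.0853 gf 0.0 z [-0.  0. -1.]
```

View pics/m6.png

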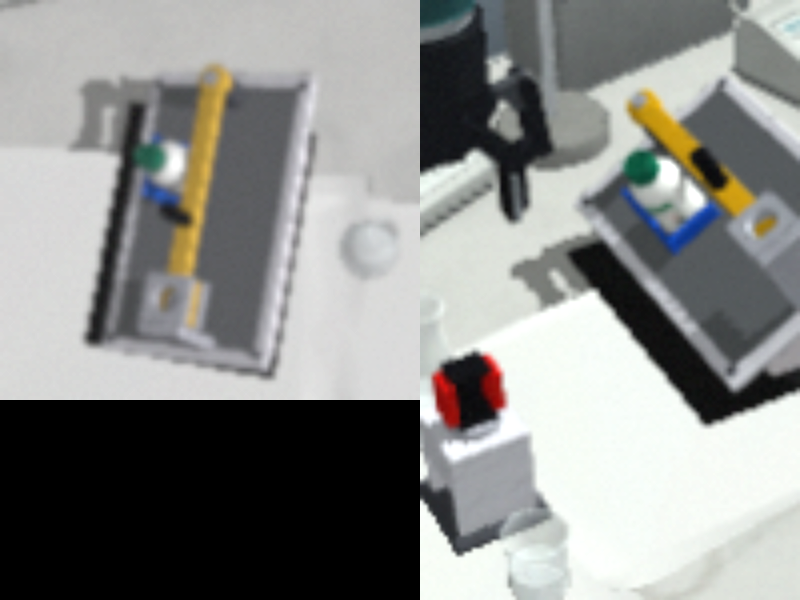

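The bar lies shut under the clevis, whose hole is at (168,297) in the top part and (767,220) in the scene part. The bottle is in its pocket. Now I'll refine the pin and clevis points.

Run:
```python
from h import *
np.set_printoptions(precision=4,suppress=True)
print(onz('scene',227.4,247.3,.109)); t=(C(214,264)+C(250,268))/2; print(onz('top',*t,.126),onz('top',*t,.120))
print(ondeck('top',(291.9,223.75),66),ondeck('scene',(300.9,205),66))
t=cv2.imread('pics/t6.png').astype(int); print(t[215:235,284:302].sum(2)//3)
```

```text
[0.4625 0.208  0.109 ]
[0.4619 0.2043 0.126 ] [0.4628 0.2053 0.12  ]
[ 12.2506 -81.8826  66.    ] [ 11.0234 -86.2603  66.    ]
[[ 58  58  57  57  58  58  56  59  67  76  78  81  89 101  89  66  59  58]
 [ 57  59  58  61  59  59  59  63  70  77  79  81  87  97  84  66  58  57]
 [ 58  60  60  65  67  65  65  67  73  77  79  83  90  91  76  60  57  58]
 [ 61  58  65  76  81  79  77  76  81  84  86  89  96  96  76  62  57  58]
 [ 57  60  70  84  88  89  89  88  89  88  90  91  95  97  88  71  62  60]
 [ 51  58  71  87  92  92  91  90  87  90  89  89  93 103 104  89  79  75]
 [ 50  58  74  89  92  98  94  84  78  81  88  90  95 106 110 102  96  96]
 [ 50  61  79  92 100 103  90  73  67  72  83  89  96 108 111 103 103  99]
 [ 52  65  83  98 108 103  80  66  66  72  80  87  95 109 108 103 102 100]
 [ 52  64  86 101 113 104  76  66  72  70  78  86  95 108 107 103 104  98]
 [ 50  68  86  99 108 102  73  66  70  70  79  89 102 110 105 102 104  93]
 [ 56  72  88  95  99  93  73  67  69  75  84  94 104 110 102  99 103  89]
 [ 57  75  88  92  92  90  76  72  77  82  89  95 106 106 101  99 102  80]
 [ 62  81  90  90  89  89  85  84  86  89  90  97 108 109 103  99  99  76]
 [ 64  79  87  88  85  87  87  89  90  90  91 100 110 108 103 103  97  71]
 [ 67  80  85  81  84  84  84  87  90  89  91 101 109 104 102 103  92  68]
 [ 68  84  86  85  86  87  88  91  91  88  94 106 106 102 100 101  88  65]
 [ 65  81  85  86  89  89  89  89  89  90 103 119 116 108 103  96  81  65]
 [ 56  68  73  75  81  83  82  83  82  86 101 119 119 114 114 103  91  82]
 [ 62  64  65  68  68  69  69  67  68  71  82 101 109 113 118 115 114 109]]
```

```bash
python3 -m inch '[[-0.0025,-0.0025,-0.04,0.01],[-0.0025,-0.0025,-0.09,0.01],[-0.0025,-0.0025,-0.12,0.01],[-0.0025,-0.0025,-0.134,0.01],[-0.0025,-0.0025,-0.134,0.01],[-0.0025,-0.0025,-0.134,0.01]]' >/dev/null; python3 st.py; python3 -m inch '[[0,0,0,0],[0,0,0,0],[0,0,0,0],[0,0,0,0],[0,0,0,0],[0,0,0,0],[0,0,0,0],[0,0,0,0]]' 0 >/dev/null; python3 st.py
```

```text
t 17.3 tcp [0.4634 0.2067 0.093 ] tool y deg 80.9 q [ 0.29  0.19 -0.45  0.93  0.    0.45] F [0.3 0.7 0.2] w 0.0854 gf 0.0 z [ 0.  0. -1.]
t 18.1 tcp [0.4646 0.2071 0.0951] tool y deg 80.9 q [ 0.29  0.18 -0.45  0.93 -0.    0.45] F [-2.5 -0.3 10.3] w 0.0307 gf 62.0 z [ 0.003  0.001 -1.   ]
```

```bash
python3 -m inch '[[0,0,0.004,0],[0,0,0.008,0],[0,0,0.012,0],[0,0,0.012,0]]' >/dev/null; python3 st.py; python3 -m inch '[[0,0,0.01,0],[0,0,0.02,0],[0,0,0.03,0],[0,0,0.04,0],[0,0,0.04,0]]' >/dev/null; python3 st.py
```

```text
t 18.5 tcp [0.4633 0.2067 0.1051] tool y deg 80.9 q [ 0.29  0.17 -0.44  0.95  0.    0.45] F [ 0.1 -0.  -1.3] w 0.0307 gf 59.5 z [ 0.001  0.    -1.   ]
t 19.0 tcp [0.4645 0.2071 0.1469] tool y deg 80.9 q [ 0.29  0.13 -0.39  1.04 -0.    0.45] F [ 1.  -0.5 -1.4] w 0.0308 gf 60.2 z [ 0.004  0.001 -1.   ]
```

```bash
python3 -m inch '[[-0.008,0.0012,0.001,0],[-0.017,0.0027,0,0],[-0.025,0.004,-0.002,0],[-0.033,0.0052,-0.005,0],[-0.040,0.0063,-0.008,0],[-0.0465,0.0073,-0.011,0],[-0.0465,0.0073,-0.011,0],[-0.0465,0.0073,-0.011,0]]' >/dev/null; python3 st.py;python3 - <<'E'
from h import *
s=snap('scene','s7.png'); t=snap('top','t7.png')
c=np.zeros((480,800,3),np.uint8); c[:,:400]=cv2.resize(s[200:320,180:280],None,fx=4,fy=4); c[:320,400:]=cv2.resize(t[180:260,170:270],None,fx=4,fy=4)
cv2.imwrite('pics/m7.png',cv2.convertScaleAbs(c[:,:,::-1],alpha=1.6))
E
```

```text
t 19.8 tcp [0.4153 0.2142 0.1332] tool y deg 81.0 q [ 0.34  0.08 -0.49  1.01  0.    0.49] F [2.5 0.6 2.5] w 0.0307 gf 59.5 z [-0.002  0.001 -1.   ]
```

View pics/m7.png

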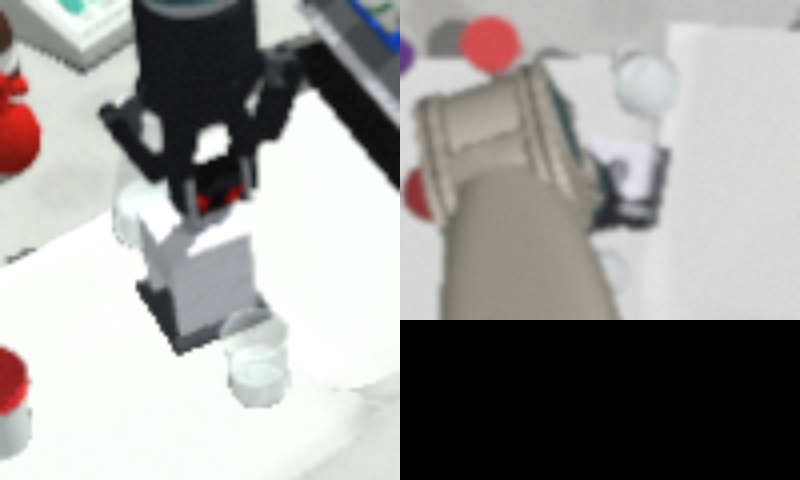

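The gripper holds the pin at its red buttons, at about (215,195), leaning over the block's edge. The 2.5 N side force shows it is still engaged. I'll draw it out along its axis, turn it, and go over the clevis.

```bash
python3 -m inch '[[-0.006,0.001,0.012,0],[-0.012,0.002,0.022,0],[-0.012,0.002,0.07,0],[-0.012,0.002,0.12,0],[-0.012,0.002,0.12,0],[-0.012,0.002,0.12,0]]' >/dev/null; python3 st.py;python3 - <<'E'
from h import *
np.set_printoptions(precision=4,suppress=True)
T=deckT(*D0); M=T([11,-84,66]); a=(T([0,0,1e3])-T([0,0,0])); p0=bot.sense()['tcp_pos']
for k in(.06,.015,0,-.01,-.02,-.066):
    P=M+(.103+k)*a-[0,0,.023]; print(k,P,P-p0)
print(a)
E
```

```text
t 20.5 tcp [0.4041 0.2161 0.2551] tool y deg 80.9 q [ 0.35 -0.04 -0.33  1.27  0.    0.51] F [ 0.4 -0.6 -2.3] w 0.0306 gf 60.3 z [ 0.001  0.001 -1.   ]
0.06 [0.4644 0.0359 0.2628] [ 0.0603 -0.1801  0.0077]
0.015 [0.4605 0.0138 0.2238] [ 0.0564 -0.2023 -0.0312]
0 [0.4592 0.0064 0.2109] [ 0.0551 -0.2097 -0.0442]
-0.01 [0.4583 0.0015 0.2022] [ 0.0542 -0.2146 -0.0529]
-0.02 [ 0.4574 -0.0035  0.1935] [ 0.0533 -0.2195 -0.0616]
-0.066 [ 0.4534 -0.0261  0.1537] [ 0.0493 -0.2422 -0.1014]
[0.0867 0.4924 0.866 ]
```

```bash
python3 -m inch '[[0.03,-0.04,0.008,-0.1],[0.06,-0.18,0.008,-1],[0.06,-0.18,0.008,-1],[0.06,-0.18,0.008,-1],[0.06,-0.18,0.008,-1],[0.06,-0.18,0.008,-1],[0.06,-0.18,0.008,-1],[0.06,-0.18,0.008,-1],[0.06,-0.18,0.008,-1],[0.06,-0.18,0.008,-1],[0.06,-0.18,0.008,-1],[0.06,-0.18,0.008,-1],[0.06,-0.18,0.008,-1],[0.06,-0.18,0.008,-1]]' >/dev/null; python3 st.py; python3 -m inch '[[0,-0.01,-0.018,-0.01],[-0.0035,-0.022,-0.039,-0.01],[-0.0035,-0.022,-0.039,-0.01],[-0.0035,-0.022,-0.039,-0.01]]' >/dev/null; python3 st.py;python3 - <<'E'
from h import *
np.set_printoptions(precision=1,suppress=True)
s=snap('scene','s8.png'); t=snap('top','t8.png')
c=np.zeros((560,800,3),np.uint8); c[:,:480]=cv2.resize(s[130:270,240:360],None,fx=4,fy=4); c[:400,480:]=cv2.resize(t[170:270,250:330],None,fx=4,fy=4)
cv2.imwrite('pics/m8.png',cv2.convertScaleAbs(c[:,:,::-1],alpha=1.7))
T=deckT(*D0)
for z in(66,81,147,118,66+15+66,66+15+103): print(z,proj('scene',T([11,-84,z])),(proj('scene',T([11,-84,z]))-[240,130])*4)
E
```

```text
t 21.9 tcp [0.4636 0.036  0.2607] tool y deg -9.0 q [-0.06 -0.02 -0.31  1.29  0.    1.67] F [ 0.6 -0.1 -1. ] w 0.0303 gf 60.4 z [-0.002  0.    -1.   ]
t 22.3 tcp [0.4606 0.0141 0.2225] tool y deg -10.0 q [-0.11 -0.01 -0.38  1.21  0.    1.63] F [-0.1  0.6 -1.2] w 0.0304 gf 60.4 z [-0.001  0.001 -1.   ]
66 [300.5 204.6] [242.  298.5]
81 [298.3 201.8] [233.4 287.1]
147 [288.4 188.6] [193.4 234.6]
118 [292.8 194.5] [211.3 258.1]
147 [288.4 188.6] [193.4 234.6]
184 [282.4 180.8] [169.7 203.4]
```

View pics/m8.png

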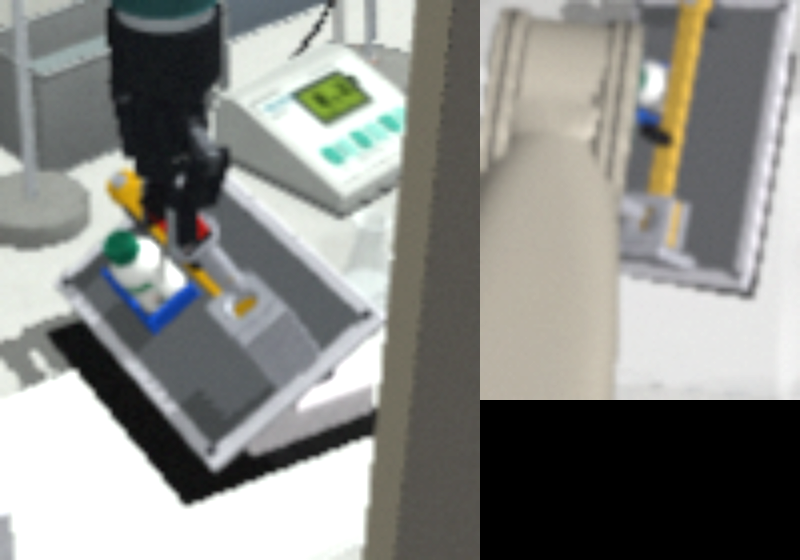

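The pin leans as wanted and points at the clevis hole. Its flange is near (200,240) and its tip near (245,287), with the hole at (242,302), so the tip sits perhaps a few mm uphill. I'll check this numerically.

Run:
```python
from h import *
s=cv2.imread('pics/s8.png').astype(int); print(s[186:212,284:312].sum(2)//3)
```

```text
[[ 19  13  14  14  14  33  48  75  89  98  86  57  56  56  56  57  55  55
   55  57  57  69  96 116 123 123 136 146]
 [ 23  12  13  13  13  30  40  50  69 102  95  55  55  56  55  55  55  56
   57  56  56  55  66  94 115 121 123 137]
 [ 24  12  14  14  14  33  38  27  41  92  94  56  56  54  56  55  57  55
   57  56  54  55  56  67  95 114 121 120]
 [ 25  12  14  14  13  28  30  33  68  99  87  57  56  55  55  58  55  56
   57  55  56  57  56  55  67  96 114 122]
 [ 26  12  13  21  22  19  38  68  94  96  75  56  55  55  56  55  55  56
   56  57  56  56  56  55  56  67  92 114]
 [ 43  25  34  38  32  40  72  88  92  99  86  62  56  56  54  56  54  56
   55  54  56  56  57  54  55  55  60  88]
 [ 64  50  49  45  47  72  86  81  89 108 113  87  58  56  57  57  56  56
   57  56  56  56  57  56  57  56  55  61]
 [ 71  66  46  43  71  83  75  72  84 100 114 111  82  59  56  56  57  55
   55  57  55  56  55  55  56  56  56  55]
 [ 68  68  66  69  72  67  71  73  78  88 102 117 109  76  56  53  55  55
   57  55  55  55  56  55  55  54  55  56]
 [ 59  61  60  56  45  48  65  72  74  79  90 1
[... 1242 characters left out ...]
 45  43  47  53  55  55  55  69  92 100 101 100 131 135  91  68  61  60
   62  77  94 100  95  90  98 101  98  86]
 [ 43  47  53  56  55  56  55  68  89 100 102  99 126 129  92  61  60  68
   80  92 100  97  90  93 100 103 102  91]
 [ 45  52  56  56  56  54  56  56  73  94 101 101 102 117 108  75  70  82
   94  99  99  93  91  96 101 101  89  76]
 [ 51  56  56  55  56  55  55  55  59  76  93 101  94 101 107  94  87  93
   96  95  94  96  98  99 100  86  75  77]
 [ 57  56  57  56  57  56  56  55  56  59  76  94 101 101 100 100  98  97
   91  89  93  98  97  99  85  75  76  76]
 [ 56  55  57  56  56  56  55  56  56  55  58  76  95 100 100 100  96  92
   91  94  95  96  94  82  73  75  77  77]]
```

The shank's edge falls within about a pixel (about 2.5 mm) of the predicted line, so I'll go straight in along the axis.

```bash
python3 -m inch '[[-0.0009,-0.0049,-0.0087,0],[-0.0013,-0.0074,-0.013,0],[-0.0018,-0.0098,-0.0174,0],[-0.0022,-0.0123,-0.0217,0],[-0.0022,-0.0123,-0.0217,0],[-0.0022,-0.0123,-0.0217,0]]' >/dev/null; python3 st.py
```

```text
t 23.0 tcp [0.4583 0.0019 0.2004] tool y deg -10.0 q [-0.14 -0.   -0.41  1.16  0.    1.61] F [ 0.1  1.3 -3.8] w 0.0305 gf 60.2 z [-0.001  0.001 -1.   ]
```

```bash
python3 -m inch '[[-0.0004,-0.0025,-0.0043,0],[-0.0009,-0.0049,-0.0087,0],[-0.0009,-0.0049,-0.0087,0]]' >/dev/null; python3 st.py; python3 -m inch '[[-0.0004,-0.0025,-0.0043,0],[-0.0009,-0.0049,-0.0087,0],[-0.0009,-0.0049,-0.0087,0]]' >/dev/null; python3 st.py
```

```text
t 23.3 tcp [ 0.4575 -0.0033  0.1915] tool y deg -10.0 q [-0.15  0.   -0.43  1.14  0.    1.6 ] F [-0.4  2.5 -5.2] w 0.0307 gf 60.0 z [-0.001  0.    -1.   ]
t 23.6 tcp [ 0.4566 -0.0086  0.1828] tool y deg -10.0 q [-0.16  0.01 -0.44  1.12 -0.    1.58] F [-0.   2.8 -5.1] w 0.0302 gf 59.9 z [-0.001 -0.    -1.   ]
```

```bash
python3 -m inch '[[-0.0003,-0.002,-0.0046,0],[-0.0007,-0.0041,-0.0091,0],[-0.0007,-0.0041,-0.0091,0]]' >/dev/null; python3 st.py; python3 -m inch '[[-0.0004,-0.0025,-0.0043,0],[-0.0009,-0.0049,-0.0087,0],[-0.0009,-0.0049,-0.0087,0]]' >/dev/null; python3 st.py
```

```text
t 23.9 tcp [ 0.456  -0.0129  0.1737] tool y deg -10.0 q [-0.17  0.02 -0.46  1.1  -0.    1.58] F [ 0.4  1.2 -2.8] w 0.0305 gf 60.1 z [-0.001 -0.001 -1.   ]
t 24.2 tcp [ 0.4551 -0.0179  0.1651] tool y deg -10.0 q [-0.18  0.02 -0.47  1.08 -0.    1.56] F [-0.5  1.8 -3.8] w 0.0301 gf 60.1 z [-0.001 -0.001 -1.   ]
```

```bash
python3 -m inch '[[-0.0004,-0.002,-0.0044,0],[-0.0008,-0.0043,-0.009,0],[-0.0008,-0.0043,-0.009,0]]' >/dev/null; python3 st.py; python3 -m inch '[[-0.0002,-0.0015,-0.0026,0],[-0.0002,-0.0015,-0.0026,0],[-0.0002,-0.0015,-0.0026,0]]' >/dev/null; python3 st.py
```

```text
t 24.5 tcp [ 0.4545 -0.0224  0.1563] tool y deg -10.0 q [-0.19  0.03 -0.48  1.06 -0.    1.55] F [-0.5  0.5 -2.1] w 0.0306 gf 60.4 z [-0.    -0.002 -1.   ]
t 24.8 tcp [ 0.4551 -0.0232  0.1549] tool y deg -10.0 q [-0.19  0.03 -0.48  1.05 -0.    1.55] F [-1.   0.6  2.3] w 0.0302 gf 61.4 z [ 0.001 -0.    -1.   ]
```

```bash
python3 -m inch '[[-0.0002,-0.001,-0.0025,0],[-0.0002,-0.001,-0.0025,0],[-0.0002,-0.001,-0.0025,0]]' >/dev/null; python3 st.py; python3 -m inch '[[-0.0002,-0.001,-0.002,0],[-0.0002,-0.001,-0.002,0],[-0.0002,-0.001,-0.002,0]]' >/dev/null; python3 st.py
```

```text
t 25.1 tcp [ 0.4554 -0.0233  0.1546] tool y deg -9.9 q [-0.19  0.03 -0.49  1.05  0.    1.55] F [-5.1  3.7 17. ] w 0.0308 gf 64.4 z [ 0.003  0.002 -1.   ]
t 25.4 tcp [ 0.4554 -0.0234  0.1545] tool y deg -9.9 q [-0.2   0.03 -0.49  1.05  0.    1.55] F [-8.7  7.9 28.4] w 0.0306 gf 67.0 z [ 0.004  0.004 -1.   ]
```

```bash
python3 -m inch '[[0,0.001,0.002,0],[0,0.001,0.002,0]]' >/dev/null; python3 st.py; python3 -m inch '[[0,0,0,0],[0,0,0,0],[0,0,0,0],[0,0,0,0]]' 0.68 >/dev/null; python3 st.py; python3 -m inch '[[0,0,0.02,0],[0,0,0.06,0],[0,0,0.1,0],[0,0,0.1,0]]' >/dev/null; python3 st.py
python3 - <<'E'
from h import *
np.set_printoptions(precision=1,suppress=True)
s=snap('scene','s9.png'); t=snap('top','t9.png'); T=deckT(*D0)
for n,im,b in(('scene',s,(270,160,60,60)),('top',t,(270,190,50,50))):
    print(n,blobs(mask(im,(0,150,40),(8,255,255),b)|mask(im,(172,150,40),(180,255,255),b),3),[proj(n,T([11,-84+d,66+h])) for h in(29,46) for d in(22,-22)])
    print(blobs(mask(im,(60,80,30),(95,255,255),(250,180,60,60)),4), proj(n,T([-24.5,46.5,75])))
E
```

```text
t 25.6 tcp [ 0.4554 -0.0233  0.1546] tool y deg -9.9 q [-0.19  0.03 -0.49  1.05  0.    1.55] F [-5.1  4.  15.9] w 0.0306 gf 64.2 z [ 0.004  0.001 -1.   ]
t 26.0 tcp [ 0.4539 -0.0242  0.1513] tool y deg -10.0 q [-0.2   0.03 -0.49  1.05 -0.    1.55] F [-0.1 -0.1  0.1] w 0.0581 gf 0.0 z [-0.001 -0.    -1.   ]
t 26.4 tcp [ 0.4581 -0.0249  0.2574] tool y deg -10.0 q [-0.2  -0.04 -0.33  1.27 -0.    1.55] F [1.4 0.3 0.4] w 0.0581 gf 0.0 z [ 0.011 -0.002 -1.   ]
scene [(83, [297.57, 202.35], [291, 197, 13, 12])] [array([292.6, 195.4]), array([300.1, 202.9]), array([290., 192.]), array([297.5, 199.5])]
[(59, [269.92, 191.44], [266, 188, 9, 8])] [270.1 189.5]
top [] [array([288.7, 216.5]), array([286.4, 228.7]), array([286.4, 215.3]), array([284.1, 227.7])]
[] [288.4 188.1]
```

```bash
python3 -m inch '[[0,0.05,0.04,0],[0,0.3,0.04,0],[0,0.3,0.04,0],[0,0.3,0.04,0],[0,0.3,0.04,0],[0,0.3,0.04,0],[0,0.3,0.04,0],[0,0.3,0.04,0]]' 0 >/dev/null; python3 st.py
python3 - <<'E'
from h import *
np.set_printoptions(precision=1,suppress=True,linewidth=200)
s=snap('scene','s10.png'); t=snap('top','t10.png'); T=deckT(*D0)
for n,im,b in(('scene',s,(270,160,60,60)),('top',t,(270,190,50,50))):
    m=mask(im,(0,110,35),(9,255,255),b)|mask(im,(170,110,35),(180,255,255),b); print(n,blobs(m,3))
    for h in (12,29,46,52): print(h,[proj(n,T([11,-84+d,66+h])) for d in(22,0,-22)])
    print('cap',blobs(mask(im,(60,80,30),(95,255,255),(250,180,60,60)),4), proj(n,T([-24.5,46.5,75])))
x,y=280,190
h=cv2.cvtColor(s,cv2.COLOR_RGB2HSV)
for r in range(188,214): print(r,''.join('R' if (a[0]<10 or a[0]>170) and a[1]>110 and a[2]>35 else 'y' if 15<a[0]<35 and a[1]>110 else '#' if a[2]<45 else '+' if a[2]<85 else '.' for a in h[r,278:320]))
h=cv2.cvtColor(t,cv2.COLOR_RGB2HSV)
for r in range(208,240): print(r,''.join('R' if (a[0]<10 or a[0]>170) and a[1]>110 and a[2]>35 else 'y' if 15<a[0]<35 and a[1]>110 else '#' if a[2]<45 else '+' if a[2]<85 else '.' for a in h[r,272:308]))
E
```

```text
t 27.3 tcp [0.453  0.277  0.2896] tool y deg -9.8 q [ 0.43  0.09 -0.13  1.35 -0.    2.17] F [ 0.5 -1.1 -0.5] w 0.0001 gf 0.0 z [-0.003 -0.002 -1.   ]
scene [(94, [297.35, 202.24], [289, 197, 15, 12])]
12 [array([295.1, 198.6]), array([298.8, 202.3]), array([302.6, 206.1])]
29 [array([292.6, 195.4]), array([296.3, 199.1]), array([300.1, 202.9])]
46 [array([290., 192.]), array([293.7, 195.7]), array([297.5, 199.5])]
52 [array([289.1, 190.8]), array([292.8, 194.5]), array([296.6, 198.3])]
cap [(59, [269.92, 191.44], [266, 188, 9, 8])] [270.1 189.5]
top [(35, [287.89, 217.14], [283, 215, 10, 6]), (38, [285.68, 226.11], [281, 224, 10, 5])]
12 [array([291. , 217.5]), array([289.9, 223.6]), array([288.8, 229.6])]
29 [array([288.7, 216.5]), array([287.6, 222.5]), array([286.4, 228.7])]
46 [array([286.4, 215.3]), array([285.2, 221.5]), array([284.1, 227.7])]
52 [array([285.5, 214.9]), array([284.4, 221.1]), array([283.2, 227.3])]
cap [(36, [286.67, 188.72], [283, 186, 8, 6])] [288.4 188.1]
188 yyyyyy####++++++++++++++++++++............
189 +yyyy######++++++++++++++++++++...........
190 .+yyyy
[... 1729 characters left out ...]
+++
223 .+###++++###########++........++++++
224 .+###+++++RR###R####++........++++++
225 .+###++++RRRRRRRRR##+.........++++++
226 .+###++++RRRRRRRRRR++.....y...++++++
227 .+###+++++RRRRRRRRR++.....y..+++++++
228 +###+++++++++RRRRRR..........+++++++
229 +###++++++++++++.............+++++++
230 +###++++++++++++++...........+++++++
231 +###+++++++++................+++++++
232 +###+++++++++...............++++++++
233 ####+++++++++++++.++.........+++++++
234 ###+++++++++++++++++++.........+++++
235 +##+++........++++++++++........++++
236 .+...................+++++......++++
237 ...................................+
238 ....................................
239 ....................................
```

The button pair spans about 13 px in the top view. Fully free would be about 12.4 px and squeezed about 9.5 px, so the balls are out, and the handle is where a seated pin should be. I'll press lightly on the handle's top to make sure the flange is home.

```bash
python3 - <<'E'
from h import *
P=deckT(*D0)([12,-84,118]); print(P,P-bot.sense()['tcp_pos'])
E
python3 -m inch '[[0.003,-0.29,0,0],[0.003,-0.29,0,0],[0.003,-0.29,0,0],[0.003,-0.29,0,0],[0.003,-0.29,0,0],[0.003,-0.29,0,0],[0.003,-0.295,0,0],[0.003,-0.295,-0.04,0],[0.003,-0.295,-0.07,0],[0.003,-0.295,-0.08,0],[0.003,-0.295,-0.08,0]]' >/dev/null; python3 st.py
```

```text
[ 0.45459623 -0.01956878  0.190191  ] [ 0.00123386 -0.29445387 -0.10005342]
t 28.5 tcp [ 0.455  -0.0191  0.21  ] tool y deg -10.0 q [-0.18 -0.01 -0.4   1.18  0.    1.56] F [ 0.3 -0.9  0.5] w -0.0 gf 0.0 z [-0.004  0.001 -1.   ]
```

```bash
python3 -m inch '[[0,0,-0.006,0],[0,0,-0.01,0],[0,0,-0.01,0]]' >/dev/null; python3 st.py; python3 -m inch '[[0,0,-0.003,0],[0,0,-0.005,0],[0,0,-0.005,0]]' >/dev/null; python3 st.py
```

```text
t 28.8 tcp [ 0.4575 -0.0189  0.2022] tool y deg -9.9 q [-0.18 -0.   -0.41  1.16 -0.    1.56] F [ 0.4 -0.  -0.5] w -0.0 gf 0.0 z [ 0.001 -0.    -1.   ]
t 29.1 tcp [ 0.457  -0.0189  0.1966] tool y deg -10.0 q [-0.18  0.   -0.42  1.15  0.    1.56] F [ 0.8 -0.7 -0.3] w -0.0001 gf 0.0 z [-0.  0. -1.]
```

```bash
python3 -m inch '[[0,0,-0.003,0],[0,0,-0.003,0],[0,0,-0.003,0]]' >/dev/null; python3 st.py; python3 -m inch '[[0,0,-0.003,0],[0,0,-0.003,0],[0,0,-0.003,0]]' >/dev/null; python3 st.py
```

```text
t 29.4 tcp [ 0.4576 -0.019   0.1944] tool y deg -10.0 q [-0.18  0.   -0.43  1.14  0.    1.56] F [-0.1  0.9  4.7] w -0.0001 gf 2.0 z [ 0.001 -0.    -1.   ]
t 29.7 tcp [ 0.4589 -0.0185  0.194 ] tool y deg -9.9 q [-0.18  0.   -0.43  1.14  0.    1.56] F [-2.9  3.2 16.6] w -0.0 gf 7.9 z [ 0.005  0.001 -1.   ]
```

```bash
python3 -m inch '[[0,0,0.03,0],[0,0,0.08,0],[0,0.05,0.1,0],[0,0.28,0.1,0],[0,0.28,0.1,0],[0,0.28,0.1,0],[0,0.28,0.1,0],[0,0.28,0.1,0],[0,0.28,0.1,0]]' >/dev/null; python3 st.py
python3 - <<'E'
from h import *
s=snap('scene','s11.png'); t=snap('top','t11.png')
for n,im,b in(('scene',s,(270,160,60,60)),('top',t,(270,190,50,50))):
    m=mask(im,(0,110,35),(9,255,255),b)|mask(im,(170,110,35),(180,255,255),b); print(n,blobs(m,3),'cap',blobs(mask(im,(60,80,30),(95,255,255),(250,180,60,60)),4))
print(bot.finish_job())
E
```

```text
t 30.6 tcp [0.4567 0.2645 0.2899] tool y deg -9.7 q [ 0.4   0.08 -0.14  1.35  0.    2.14] F [-1.  -0.2  0. ] w -0.0 gf 0.0 z [-0.001  0.001 -1.   ]
scene [(89, [297.53, 202.51], [291, 197, 13, 12])] cap [(58, [269.86, 191.5], [266, 188, 9, 8])]
top [(33, [287.91, 217.39], [283, 215, 10, 6]), (39, [285.67, 226.36], [281, 224, 10, 6])] cap [(35, [286.77, 188.69], [283, 186, 8, 6])]
the job is handed in; nothing more can be done
None
```

I handed the job in at about 31 s: the bottle stands in the blue pocket, the bar is shut on its stop, and the pin is through the clevis with its flange seated. I judged the balls to be out from the red buttons having sprung back, since they can't be seen underneath. I kept clear of the jars, flasks, beaker and wash bottle, but did not measure them again at the end.

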